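# Dress the edge of a wing bracket with the file, forward strokes only

## Task

Take the file with the blue grip from the mat and give the bare top edge of the bracket in the vise at least two firm strokes with it, each using most of the file's length, pushing away from the robot and square across the edge, and lifting the file well clear, by some 2 cm, on the way back so that it never drags backwards. Then lay the file flat back where it was on the mat, setting it down rather than dropping it, and let go. Leave the sanding block with the orange grip alone.

Things in the scene. Friction and masses are not known exactly. Their poses are not given: they have to be found in the camera images.
- file_grip (a point): File: flat steel blade 200 (x) x 25 (y) x 6 mm, cut on its underside; on top, mid-length, an upright blue plastic fin to hold, 80 (x) x 20 (y), 6 to 50 mm above the underside. About 0.3 kg. Lies on a black mat (top 3 mm above the table), about 110 mm beside the sanding block. Point: centre of the fin, 34 mm above the underside. x along the blade, away from the robot within 25 deg; z up.
- bracket_edge (a point): Middle of the edge to file: top of an upright blue plate, 5 thick (x), 90 wide (y), its top 10 mm bare metal, in a small red vise; 116 mm above the table, 40 above the jaws. x: stroke direction, away from the robot within 20 deg; z up. On soft mounts: sinks 1 mm per N pressed (15 mm at most; 4 to 8 is a firm stroke), is carried along x by the rubbing file 3 mm per N (15 at most), and springs back.
- carriage (a joint): How far the vise is carried on its rubber mounts, in m: 0 at rest, positive forward (along x of the bracket's edge), -0.015 to 0.015. A forward stroke makes it positive; a file that drags backwards makes it negative.
- sander_grip (a point): The sanding block, of the same shape and size as the file but with a wooden sole and an orange fin; it lies on the same mat. To be left alone. The point is the middle of its fin, 34 mm above its underside; x along it, z up.
There are look-alikes about, which are no part of the job. Of the things that look like the part that bears file_grip, take the one that is farthest from the robot's base at the start.

How it is judged:
On the way, in this order (a step that is already met when the one before it is completed fails the run):
1. first stroke: the front part of the file rests flat on the bracket's edge, its middle at least 35 mm short of it (contact force between file and bracket above 1 N and x of file_grip in the frame of bracket_edge below -0.035 m and angle between file_grip's own z axis and vertical below 0.26 rad and angle between the x axis of file_grip and the x axis of bracket_edge, either way round below 0.35 rad and y of file_grip in the frame of bracket_edge between -0.04 and 0.04 m), for 0.04 s.
2. first stroke: half way, still pressed on the edge and pushing forward (contact force between file and bracket above 1 N and value of joint carriage above 0.001 m and x of file_grip in the frame of bracket_edge between -0.015 and 0.015 m and angle between file_grip's own z axis and vertical below 0.26 rad and angle between the x axis of file_grip and the x axis of bracket_edge, either way round below 0.35 rad and y of file_grip in the frame of bracket_edge between -0.04 and 0.04 m), for 0.04 s.
3. first stroke: still pressed and pushing forward with the file's middle at least 35 mm beyond the edge (contact force between file and bracket above 1 N and value of joint carriage above 0.001 m and x of file_grip in the frame of bracket_edge above 0.035 m and angle between file_grip's own z axis and vertical below 0.26 rad and angle between the x axis of file_grip and the x axis of bracket_edge, either way round below 0.35 rad and y of file_grip in the frame of bracket_edge between -0.04 and 0.04 m), for 0.04 s.
4. after the first stroke: the file is lifted at least 10 mm clear of the edge (z of file_grip in the frame of bracket_edge above 0.044 m), for 0.04 s.
5. second stroke: the front part of the file rests flat on the bracket's edge, its middle at least 35 mm short of it (all of step 1), for 0.04 s.
6. second stroke: half way, still pressed on the edge and pushing forward (all of step 2), for 0.04 s.
7. second stroke: still pressed and pushing forward with the file's middle at least 35 mm beyond the edge (all of step 3), for 0.04 s.
8. after the second stroke: the file is lifted at least 10 mm clear of the edge (z of file_grip in the frame of bracket_edge above 0.044 m), for 0.04 s.
9. the file is set down at its old place while still held (distance of file_grip from where it was at the start of the episode below 0.04 m and height (world z) of file_grip below 0.047 m and angle between file_grip's own z axis and vertical below 0.17 rad and contact force between the fingers and file above 0.5 N), for 0.04 s.
At the end, for the whole second after the job is handed in: After at least two forward strokes the file lies flat (within 10 degrees) on the mat within 40 mm of where it started, released and at rest, and the sanding block is within 30 mm of where it was (distance of file_grip from where it was at the start of the episode below 0.04 m and height (world z) of file_grip below 0.047 m and angle between file_grip's own z axis and vertical below 0.17 rad and contact force between the fingers and file below 0.1 N and linear speed of file below 0.02 m/s and contact force between file and bracket below 0.1 N and distance of sander_grip from where it was at the start of the episode below 0.03 m); the robot touches nothing.
It fails at once if the file drags backwards over the edge (vise carried back more than 3 mm) (value of joint carriage below -0.003 m).
It fails at once if the sanding block is moved by more than 30 mm (distance of sander_grip from where it was at the start of the episode above 0.03 m).
It also fails if it takes over 54 s, if anything falls off the work surface, if the arm or the gripper's body presses on something with over 40 N, if the wrist force passes 120 N, or if a joint passes its speed limit or range.

## Robot

A 6-joint arm with a two-finger parallel gripper is mounted at the origin on the work surface. World frame = base frame: x ahead of the robot, y to its left, z up, the work surface at z = 0. Lengths are in m, angles in rad, forces in N, time in s.
With the tool pointing down it reaches from about 0.35 to 0.975 m from the base axis. Payload 17.4 kg.
Tool frame: the origin (TCP) lies on the front face of the gripper's body, between the roots of the fingers; the fingertips stand 73 mm ahead of it and the grasp point (between the pads) lies 54 mm ahead of it (manip.tcp_to_tips is the distance from the TCP to the fingertips, in m); z points along the fingers, y is the line along which they close (so a half turn about z gives the same grasp; the last joint's range is limited). The gripper opens to 85 mm and grips with 20 to 120 N. Pads are 22 mm wide; open, the fingers measure 114 mm over their backs; the gripper's body (76 mm by 85 mm) begins 54 mm behind the grasp point. The pads swing forward as they close: fully open they stand 13 mm farther back than shut.
Start: joints at [-1.208, 0.116, 1.442, -0, 1.584, -0.038], TCP at [0.263, -0.622, 0.304] pointing down, gripper open.
Joint ranges: [-2.83, 2.83], [-0.83, 2.19], [0.07, 2.5], [-1.14, 4.28], [0.01, 3], [-2.97, 2.97]. Speed limits (rad/s): [1.89, 1.89, 2.22, 3.14, 3.14, 3.14].

## Interface

Orientations are given as a unit quaternion [x, y, z, w].
In Python, from rig import telemetry, grab_frame, job, manip gives the robot as it stands.
- The arm moves only by the tool carry_out, never from a script. Its argument "plan" is a list of rows, each an object of numbers: "x", "y", "z": the shift along the tool's x, y, z in m; "wx", "wy", "wz": the turn, a rotation vector about the tool's x, y, z in rad. A call has 1 to 20 rows; each row is the pose to reach, as a shift and turn from the pose commanded when the call began, along the tool's axes at that moment; what a row does not reach only later rows make up. A row lasts 1/12 s, in which the tool goes at most 41.7 mm and 7.16 degrees, less where a joint would pass 70% of its speed; a pose out of reach is approached as far as the arm can. A call with a gripper value outside its range is refused whole. "claw" is the closure, from 0 (fully open) to 1 (shut), set as the call begins (left out, the last holds). The fingers move at their own pace and stop on an object; "force" is the grip in N (left out, the last holds). Time passes only in rows, so rows that repeat a pose let the fingers close. It gives the time, the measured TCP pose, the force, the opening and the grip force at its end, in the units of the state.
- telemetry.read_state(): the state, without advancing time (a new reading comes with each control period).
- grab_frame(name): name is "side" or "top"; returns a dict with "frame" (400x640x3 uint8, red, green, blue), "fx", "fy", "cx", "cy" (pixels), "pose" (4x4, takes a point from camera to world coordinates). Camera axes: x right, y down, z forward; pixel columns grow to the right and rows downward; lengths in m; the calibration is good to about 2 mm. A picture is of the moment at which its call begins. There is no depth.
- job.job_done(): hands the job in; it is judged then, once.
The state is a dict: "time": time; "q": joint angles; "joint_vel": joint speeds; "joint_efforts": joint torques, N m; "tool_pos": TCP position; "orientation": TCP orientation; "ft_force": force on the tool from outside, world axes, zero at the start; "torque": the same for the moment, N m; "opening": finger opening in m; "grip_force": force on a finger pad.
Only numpy, scipy, OpenCV 4.12 (cv2) and the standard library are available. Lean on these libraries where they do the work, as an engineer would, in place of code of your own. Each camera call takes 0.05 s, during which the arm holds its last target. There are 200 camera calls.

## Working session

There is one attempt and no reset: what is moved stays moved. The work goes in short steps, Python scripts to look and compute and a tool call to move; the robot and the scene stay as the last step left them, time stands still between calls to the robot, and variables do not carry over. Pictures are saved under pics/ and viewed, at most 10 in all, crops included, and the job is handed in when it is done.

Besides the shell and the picture viewer there is one more tool, called after "Emit:" by a JSON object that holds its "method" and its "body". carry_out: Moves the arm, as the interface text tells. Its arguments: {"type":"object","properties":{"plan":{"type":"array"},"claw":{"type":"number"},"force":{"type":"number"}},"required":["plan"]}

```bash
mkdir -p pics; python3 - <<'E'
from rig import telemetry, grab_frame
import cv2,numpy as np
print(telemetry.read_state())
for n in("top","side"):
    g=grab_frame(n); print(n,g["fx"],g["fy"],g["cx"],g["cy"],np.round(g["pose"],4).tolist())
    cv2.imwrite(f"pics/{n}0.png",g["frame"][:,:,::-1])
E
```

```text
{'time': 0.0, 'q': array([-1.20781014e+00,  1.16497512e-01,  1.44227246e+00,  1.05773509e-05,
        1.58403308e+00, -3.78278347e-02]), 'joint_vel': array([ 2.18359204e-04, -4.07461859e-04,  8.30590288e-05,  8.01652923e-04,
       -1.23814171e-03, -4.35828112e-04]), 'joint_efforts': array([ 2.10858711e-04, -7.31960535e+01, -6.32488489e+01,  8.83399798e-05,
        6.18849706e-03, -2.42413756e-05]), 'tool_pos': array([ 0.26329952, -0.6214054 ,  0.30314989]), 'orientation': array([ 9.79985443e-01,  1.99068242e-01, -9.27412920e-05, -5.98073876e-04]), 'ft_force': array([-0.59416141, -0.42586069,  0.30582329]), 'torque': array([ 0.04866957, -0.02140168,  0.03655112]), 'grip_force': 0.0, 'opening': 0.08520154037388847}
top 493.82816103565136 493.82816103565136 319.01462399955 197.4426189169473 [[-0.0001, -0.9958, 0.0921, 0.3079], [-0.9999, 0.0011, 0.0108, -0.0216], [-0.0109, -0.0921, -0.9957, 1.3605], [0.0, 0.0, 0.0, 1.0]]
side 370.01906689885885 370.01906689885885 317.64659482270946 195.58407718555722 [[-0.9931, -0.0889, 0.0768, 0.345], [-0.1174, 0.7233, -0.6805, 0.63], [0.0049, -0.6848, -0.7287, 0.7913], [0.0, 0.0, 0.0, 1.0]]
```

View pics/top0.png

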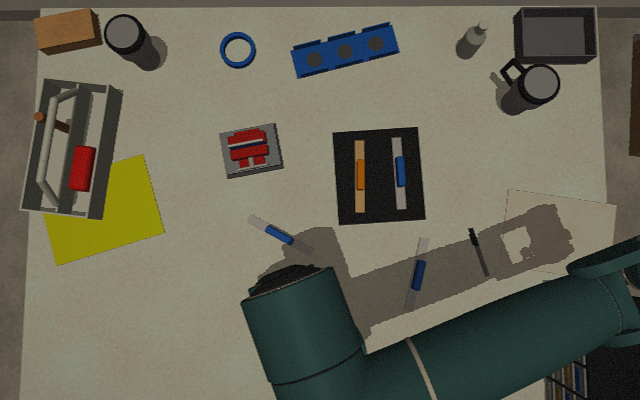

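View pics/side0.png

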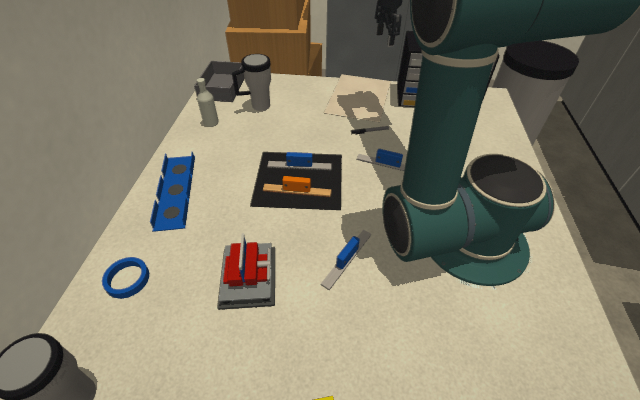

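Top view: blue-grip files are at (401,170) on the mat, (280,234) on the table and (418,275) on the table. The orange sander is at (360,172) and the vise at (250,148). I choose the one on the mat, (401,170), which is the farthest. Next I check it close up.

```bash
python3 - <<'E'
import cv2,numpy as np
t=cv2.imread("pics/top0.png");s=cv2.imread("pics/side0.png")
a=cv2.resize(t[120:230,210:430],(800,400),interpolation=cv2.INTER_NEAREST)
b=cv2.resize(s[225:315,200:300],(222,200));
cv2.imwrite("pics/crop.png",a)
b=cv2.resize(s[220:320,205:290],(510,600),interpolation=cv2.INTER_NEAREST)
cv2.imwrite("pics/crop2.png",b)
E
```

```text
(no output)
```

View pics/crop.png

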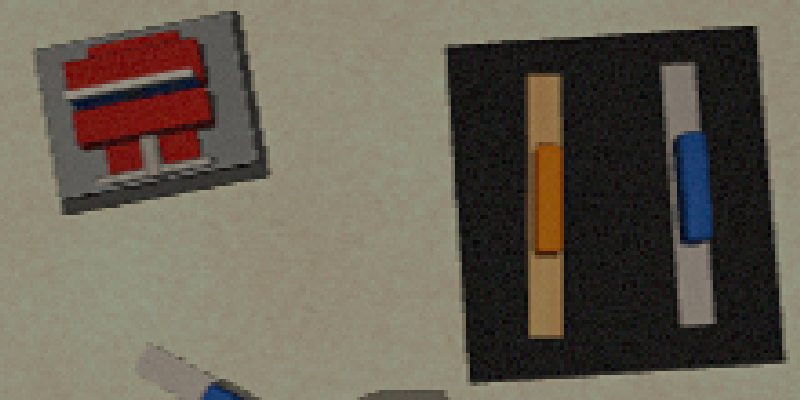

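View pics/crop2.png

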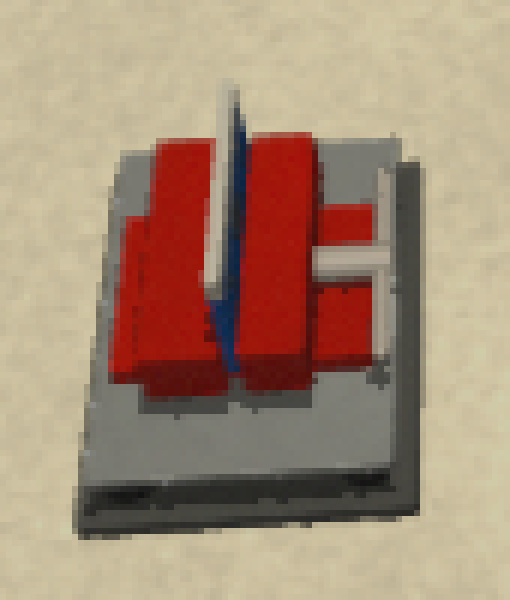

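The crop confirms the mat file: grey blade, blue fin, blade ends at about (396,138) and (402,209). The bare bracket edge runs from (228,146) to (263,140). Now I measure positions.

```bash
cat >h.py <<'E'
import numpy as np,cv2
from rig import telemetry,grab_frame
def ray(g,u,v,z):
    P=np.array(g["pose"]);d=P[:3,:3]@[(u-g["cx"])/g["fx"],(v-g["cy"])/g["fy"],1]
    return P[:3,3]+d*(z-P[2,3])/d[2]
def rect(g,mask,z):
    c=max(cv2.findContours(mask,0,1)[0],key=cv2.contourArea)
    p=np.array([ray(g,u,v,z)[:2] for u,v in c[:,0]],np.float32)
    (c0,wh,a)=cv2.minAreaRect(p);b=cv2.boxPoints((c0,wh,a))
    e=max((b[1]-b[0],b[2]-b[1]),key=np.linalg.norm)
    return np.round(c0,4),np.round(wh,4),round(np.degrees(np.arctan2(e[1],e[0])),2)
E
python3 - <<'E'
from h import *
for n in("top","side"):
    g=grab_frame(n);f=g["frame"];hsv=cv2.cvtColor(f,cv2.COLOR_RGB2HSV)
    if n=="top": roi=(slice(132,215),slice(385,415)); 
    else: roi=(slice(150,174),slice(262,338))
    m=np.zeros(f.shape[:2],np.uint8)
    m[roi]=((hsv[roi][...,2]>70)).astype(np.uint8)*255
    b=np.zeros_like(m); b[roi]=cv2.inRange(hsv[roi],(100,120,40),(125,255,255))
    if n=="top": print("blade",rect(g,m,.009))
    print("fin",rect(g,b,.053))
    # bright bare edge
    e=np.zeros_like(m); r=(slice(134,150),slice(222,268)) if n=="top" else (slice(230,272),slice(235,247))
    e[r]=cv2.inRange(hsv[r],(0,0,110),(180,70,255)); 
    for row in range(r[0].start,r[0].stop): print(row,''.join('%4d'%x if s<90 else '   .' for x,s in zip(hsv[row,r[1],2],hsv[row,r[1],1])))
    for p in ([(228.2,146.1),(262.8,139.5)] if n=="top" else [(242.8,234),(240,268)]): print(ray(g,*p,.116))
E
```

```text
blade (array([ 0.5012, -0.2279]), array([0.2005, 0.0308]), np.float32(3.24))
fin (array([ 0.4995, -0.2248]), array([0.024 , 0.0809]), np.float32(-0.83))
134   90  93  95  92  93  91  90  88  92  94  94  98   .   .   .   .   .   .   .   .   .   .   .   .   .   .   .   .   .   .   .   .   .   .   .   .   .   .   .   .   .   .   .  39  77  95
135   90  90  91  90  91  89  90  94  94  93  96  82   .   .   .   .   .   .   .   .   .   .   .   .   .   .   .   .   .   .   .   .   .   .   .   .   .   .   .   .   .   .   .  43  74  91
136   93  90  91  91  92  88  84  68   .   .   .   .   .   .   .   .   .   .   .   .   .   .   .   .   .   .   .   .   .   .   .   .   .   .   .   .   .   .   .   .   .   .   .   .  69  95
137   92  94  90  92  86   .   .   .   .   .   .   .   .   .   .   .   .   .   .   .   .   .   .   .   .   .   .   .   .   .   .   .   .   .   .   .   .   .   .   .   .   .   .   .  73  95
138   91  93  91  92  84   .   .   .   .   .   .   .   .   .   .   .   .   .   .   .   .   .   .   .   .   .   .   .   .   .   .   .   .   .   .   .   .   .   .   .   .   .   .   .  45  79
13
[... 3817 characters left out ...]
  .   .   .   . 176 184 166  91   .   .   .   .
261    .   .   .   .   . 184 164  89   .   .   .   .
262    .   .   .   . 181 184 164  82   .   .   .   .
263    .   .   .   . 182 184 164  83   .   .   .   .
264    .   .   .   . 181 185 146  80   .   .   .   .
265    .   .   .   . 183 186 143  77   .   .   .   .
266    .   .   .   . 182 186 122  70  50   .   .   .
267    .   .   .   . 149 132  99  65   .   .   .   .
268    .   .   .   . 116 103  94  70   .   .   .   .
269    .   .   .   .   . 102 104  71   .   .   .   .
270    .   .   .   .   .   .   .   .   .   .   .   .
271    .   .   .   .   .   .   .   .   .   .   .   .
[0.57139827 0.13955313 0.116     ]
[0.55438867 0.22795883 0.116     ]
```

```bash
cat >>h.py <<'E'
from scipy.spatial.transform import Rotation as R
def go(p,yaw,s=None):
    "shift and turn (tool axes) to world TCP p, pointing down, tool x at yaw deg"
    s=s or telemetry.read_state(); r=R.from_quat(s["orientation"]); y=np.radians(yaw)
    t=R.from_matrix(np.array([[np.cos(y),np.sin(y),0],[np.sin(y),-np.cos(y),0],[0,0,-1]]))
    print(np.round(r.inv().apply(np.array(p)-s["tool_pos"]),4),np.round((r.inv()*t).as_rotvec(),4))
E
python3 -c "
from h import *
go((.5,-.227,.2),4);go((.5,-.227,.092),4)"
```

```text
[ 0.3718 -0.2708  0.1037] [-7.00e-04  1.00e-04  3.31e-01]
[ 0.3718 -0.2707  0.2117] [-7.00e-04  1.00e-04  3.31e-01]
```

Emit:
{"method": "carry_out", "body": {"plan": [{"x": 0.031, "y": -0.0225, "z": 0.008, "wz": 0.03}, {"x": 0.062, "y": -0.045, "z": 0.016, "wz": 0.06}, {"x": 0.093, "y": -0.0675, "z": 0.024, "wz": 0.09}, {"x": 0.124, "y": -0.09, "z": 0.032, "wz": 0.12}, {"x": 0.155, "y": -0.1125, "z": 0.04, "wz": 0.15}, {"x": 0.186, "y": -0.135, "z": 0.048, "wz": 0.18}, {"x": 0.217, "y": -0.1575, "z": 0.056, "wz": 0.21}, {"x": 0.248, "y": -0.18, "z": 0.064, "wz": 0.24}, {"x": 0.279, "y": -0.2025, "z": 0.072, "wz": 0.27}, {"x": 0.31, "y": -0.225, "z": 0.08, "wz": 0.3}, {"x": 0.341, "y": -0.2475, "z": 0.09, "wz": 0.32}, {"x": 0.36, "y": -0.262, "z": 0.1, "wz": 0.331}, {"x": 0.3718, "y": -0.2708, "z": 0.1037, "wz": 0.331}, {"x": 0.3718, "y": -0.2708, "z": 0.1037, "wz": 0.331}, {"x": 0.3718, "y": -0.2708, "z": 0.1037, "wz": 0.331}], "claw": 0}}

```text
schema error: expected keys x, y, z, wx, wy, wz
```

```bash
python3 - <<'E'
from h import *
s=telemetry.read_state();print(s["tool_pos"],s["ft_force"])
go((.5,-.227,.092),4)
a=grab_frame("top")["frame"][100:240,310:470];b=grab_frame("side")["frame"][60:220,230:390]
im=np.hstack([cv2.resize(a,(400,350)),cv2.resize(b,(350,350))])
cv2.imwrite("pics/pre.png",im[:,:,::-1])
E
```

```text
[ 0.26332564 -0.62145255  0.30347773] [-0.52383405  1.10030131 -0.94903157]
[ 0.3718 -0.2707  0.2117] [-7.00e-04  1.00e-04  3.31e-01]
```

View pics/pre.png

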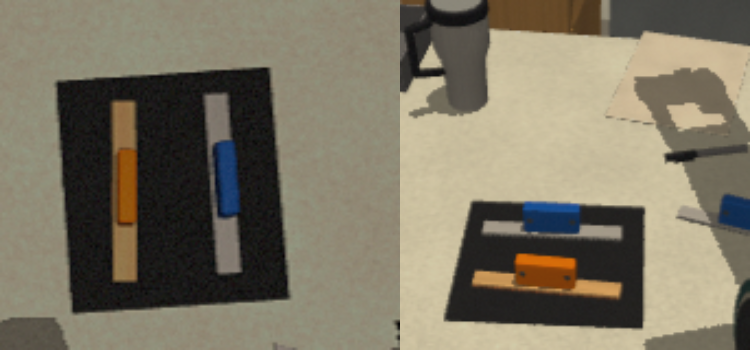

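The move was refused because every row needs all six keys. The picture shows the mat undisturbed, with the blue-grip file right of the sander. Retrying.

Emit:
{"method": "carry_out", "body": {"plan": [{"x": 0.035, "y": -0.0255, "z": 0.01, "wx": 0, "wy": 0, "wz": 0.03}, {"x": 0.07, "y": -0.051, "z": 0.02, "wx": 0, "wy": 0, "wz": 0.06}, {"x": 0.105, "y": -0.0765, "z": 0.03, "wx": 0, "wy": 0, "wz": 0.1}, {"x": 0.14, "y": -0.102, "z": 0.04, "wx": 0, "wy": 0, "wz": 0.14}, {"x": 0.175, "y": -0.1275, "z": 0.05, "wx": 0, "wy": 0, "wz": 0.18}, {"x": 0.21, "y": -0.153, "z": 0.06, "wx": 0, "wy": 0, "wz": 0.22}, {"x": 0.245, "y": -0.1785, "z": 0.07, "wx": 0, "wy": 0, "wz": 0.26}, {"x": 0.28, "y": -0.204, "z": 0.08, "wx": 0, "wy": 0, "wz": 0.3}, {"x": 0.315, "y": -0.2295, "z": 0.09, "wx": 0, "wy": 0, "wz": 0.32}, {"x": 0.35, "y": -0.255, "z": 0.1, "wx": 0, "wy": 0, "wz": 0.331}, {"x": 0.372, "y": -0.271, "z": 0.104, "wx": 0, "wy": 0, "wz": 0.331}, {"x": 0.372, "y": -0.271, "z": 0.104, "wx": 0, "wy": 0, "wz": 0.331}, {"x": 0.372, "y": -0.271, "z": 0.104, "wx": 0, "wy": 0, "wz": 0.331}, {"x": 0.372, "y": -0.271, "z": 0.104, "wx": 0, "wy": 0, "wz": 0.331}], "claw": 0}}

```text
time: 1.47
tool_pos: [0.5003, -0.2265, 0.1999]
orientation: [0.999, 0.036, -0.0, 0.0]
ft_force: [0.2, -0.2, 0.1]
opening: 0.0856
grip_force: 0.0
```

```bash
python3 - <<'E'
from h import *
s=telemetry.read_state();print(s["tool_pos"],s["ft_force"])
go((.5,-.227,.092),4)
a=grab_frame("top")["frame"][100:240,310:470];b=grab_frame("side")["frame"][60:220,230:390]
im=np.hstack([cv2.resize(a,(400,350)),cv2.resize(b,(350,350))])
cv2.imwrite("pics/pre2.png",im[:,:,::-1])
E
```

```text
[ 0.50031893 -0.22645152  0.19987144] [ 0.20227213 -0.19669868  0.08733631]
[-0.0003  0.0005  0.1079] [0.0001 0.0003 0.0017]
```

View pics/pre2.png

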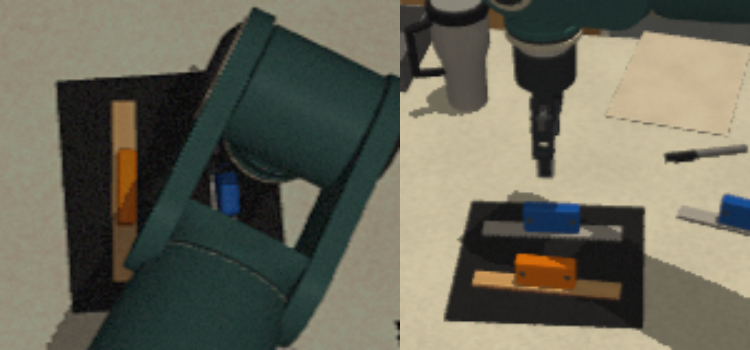

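The gripper hangs over the blue fin, at about (545,170) in the side crop, with the sander clear. I descend and then close.

Emit:
{"method": "carry_out", "body": {"plan": [{"x": 0, "y": 0.0005, "z": 0.02, "wx": 0, "wy": 0, "wz": 0}, {"x": 0, "y": 0.0005, "z": 0.045, "wx": 0, "wy": 0, "wz": 0}, {"x": 0, "y": 0.0005, "z": 0.07, "wx": 0, "wy": 0, "wz": 0}, {"x": 0, "y": 0.0005, "z": 0.09, "wx": 0, "wy": 0, "wz": 0}, {"x": 0, "y": 0.0005, "z": 0.1, "wx": 0, "wy": 0, "wz": 0}, {"x": 0, "y": 0.0005, "z": 0.106, "wx": 0, "wy": 0, "wz": 0}, {"x": 0, "y": 0.0005, "z": 0.108, "wx": 0, "wy": 0, "wz": 0}, {"x": 0, "y": 0.0005, "z": 0.108, "wx": 0, "wy": 0, "wz": 0}]}}

```text
time: 2.23
tool_pos: [0.5003, -0.2279, 0.0926]
orientation: [0.999, 0.035, 0.0, 0.0]
ft_force: [0.1, -0.4, 0.4]
opening: 0.0853
grip_force: 0.0
```

Emit:
{"method": "carry_out", "body": {"plan": [{"x": 0, "y": 0, "z": 0, "wx": 0, "wy": 0, "wz": 0}, {"x": 0, "y": 0, "z": 0, "wx": 0, "wy": 0, "wz": 0}, {"x": 0, "y": 0, "z": 0, "wx": 0, "wy": 0, "wz": 0}, {"x": 0, "y": 0, "z": 0, "wx": 0, "wy": 0, "wz": 0}, {"x": 0, "y": 0, "z": 0, "wx": 0, "wy": 0, "wz": 0}, {"x": 0, "y": 0, "z": 0, "wx": 0, "wy": 0, "wz": 0}, {"x": 0, "y": 0, "z": 0, "wx": 0, "wy": 0, "wz": 0}, {"x": 0, "y": 0, "z": 0, "wx": 0, "wy": 0, "wz": 0}, {"x": 0, "y": 0, "z": 0, "wx": 0, "wy": 0, "wz": 0}, {"x": 0, "y": 0, "z": 0, "wx": 0, "wy": 0, "wz": 0}, {"x": 0, "y": 0, "z": 0, "wx": 0, "wy": 0, "wz": 0}, {"x": 0, "y": 0, "z": 0, "wx": 0, "wy": 0, "wz": 0}], "claw": 1, "force": 110}}

```text
time: 3.23
tool_pos: [0.5004, -0.2273, 0.0924]
orientation: [0.999, 0.035, 0.0, 0.0]
ft_force: [-1.3, 1.8, 5.8]
opening: 0.0185
grip_force: 108.3
```

Emit:
{"method": "carry_out", "body": {"plan": [{"x": 0, "y": 0, "z": -0.01, "wx": 0, "wy": 0, "wz": 0}, {"x": 0, "y": 0, "z": -0.03, "wx": 0, "wy": 0, "wz": 0}, {"x": 0, "y": 0, "z": -0.055, "wx": 0, "wy": 0, "wz": 0}, {"x": 0, "y": 0, "z": -0.085, "wx": 0, "wy": 0, "wz": 0}, {"x": 0, "y": 0, "z": -0.115, "wx": 0, "wy": 0, "wz": 0}, {"x": 0, "y": 0, "z": -0.14, "wx": 0, "wy": 0, "wz": 0}, {"x": 0, "y": 0, "z": -0.155, "wx": 0, "wy": 0, "wz": 0}, {"x": 0, "y": 0, "z": -0.16, "wx": 0, "wy": 0, "wz": 0}, {"x": 0, "y": 0, "z": -0.16, "wx": 0, "wy": 0, "wz": 0}]}}

```text
time: 3.98
tool_pos: [0.5003, -0.2274, 0.2533]
orientation: [0.999, 0.035, 0.001, 0.0]
ft_force: [-0.4, 0.7, -2.8]
opening: 0.0187
grip_force: 107.4
```

```bash
python3 -c "
from h import *
s=telemetry.read_state();print(s['tool_pos'],s['ft_force'],s['opening'])
go((.4952,.1688,.25),10.8)"
```

```text
[ 0.5003257  -0.2274172   0.25327242] [-0.44102987  0.71451168 -2.78553616] 0.018653401448789745
[ 0.0225 -0.3956  0.0029] [ 0.0011 -0.0016 -0.1187]
```

Emit:
{"method": "carry_out", "body": {"plan": [{"x": 0, "y": -0.006, "z": 0, "wx": 0, "wy": 0, "wz": 0}, {"x": 0.001, "y": -0.022, "z": 0, "wx": 0, "wy": 0, "wz": -0.005}, {"x": 0.003, "y": -0.045, "z": 0, "wx": 0, "wy": 0, "wz": -0.012}, {"x": 0.005, "y": -0.075, "z": 0, "wx": 0, "wy": 0, "wz": -0.02}, {"x": 0.007, "y": -0.108, "z": 0, "wx": 0, "wy": 0, "wz": -0.03}, {"x": 0.009, "y": -0.142, "z": 0, "wx": 0, "wy": 0, "wz": -0.04}, {"x": 0.011, "y": -0.176, "z": 0, "wx": 0, "wy": 0, "wz": -0.05}, {"x": 0.013, "y": -0.21, "z": 0, "wx": 0, "wy": 0, "wz": -0.06}, {"x": 0.015, "y": -0.244, "z": 0, "wx": 0, "wy": 0, "wz": -0.07}, {"x": 0.017, "y": -0.278, "z": 0, "wx": 0, "wy": 0, "wz": -0.08}, {"x": 0.019, "y": -0.312, "z": 0, "wx": 0, "wy": 0, "wz": -0.09}, {"x": 0.0205, "y": -0.343, "z": 0, "wx": 0, "wy": 0, "wz": -0.1}, {"x": 0.0215, "y": -0.368, "z": 0, "wx": 0, "wy": 0, "wz": -0.11}, {"x": 0.022, "y": -0.386, "z": 0.001, "wx": 0, "wy": 0, "wz": -0.116}, {"x": 0.0225, "y": -0.394, "z": 0.002, "wx": 0, "wy": 0, "wz": -0.119}, {"x": 0.0225, "y": -0.396, "z": 0.003, "wx": 0, "wy": 0, "wz": -0.119}, {"x": 0.0225, "y": -0.396, "z": 0.003, "wx": 0, "wy": 0, "wz": -0.119}, {"x": 0.0225, "y": -0.396, "z": 0.003, "wx": 0, "wy": 0, "wz": -0.119}]}}

```text
time: 5.48
tool_pos: [0.4949, 0.1685, 0.2483]
orientation: [0.996, 0.094, -0.0, 0.0]
ft_force: [0.6, -0.1, -2.0]
opening: 0.0186
grip_force: 107.5
```

```bash
python3 - <<'E'
from h import *
s=telemetry.read_state();print(s["tool_pos"],s["ft_force"],s["torque"])
go((.4952,.1688,.25),10.8)
a=grab_frame("top")["frame"][90:230,200:320];b=grab_frame("side")["frame"][150:320,190:360]
im=np.hstack([cv2.resize(a,(360,420)),cv2.resize(b,(420,420))])
cv2.imwrite("pics/over.png",im[:,:,::-1])
E
```

```text
[0.49490324 0.16851592 0.24828083] [ 0.59278708 -0.1392188  -1.98433173] [ 0.02862152 -0.07467344  0.06933049]
[ 0.0003 -0.0002 -0.0017] [ 0.0003  0.001  -0.0003]
```

View pics/over.png

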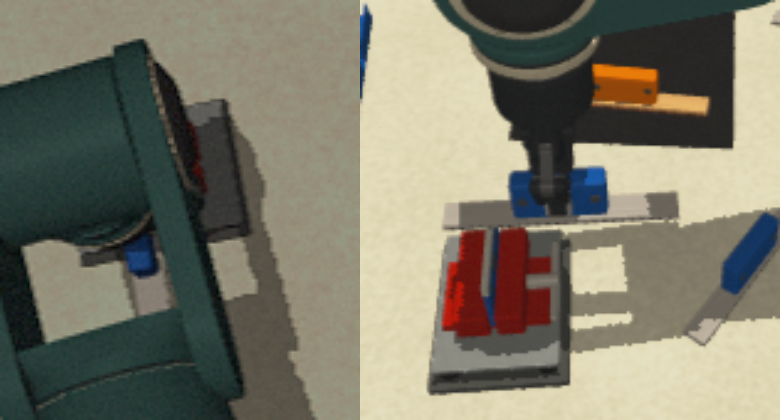

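The file is held level above and short of the bracket. The blade runs from (443,215) to (678,205) and the plate top is at (490,260) in the side crop. I descend to just above contact.

Emit:
{"method": "carry_out", "body": {"plan": [{"x": 0, "y": 0, "z": 0.012, "wx": 0, "wy": 0, "wz": 0}, {"x": 0, "y": 0, "z": 0.026, "wx": 0, "wy": 0, "wz": 0}, {"x": 0, "y": 0, "z": 0.036, "wx": 0, "wy": 0, "wz": 0}, {"x": 0, "y": 0, "z": 0.041, "wx": 0, "wy": 0, "wz": 0}, {"x": 0, "y": 0, "z": 0.044, "wx": 0, "wy": 0, "wz": 0}, {"x": 0, "y": 0, "z": 0.046, "wx": 0, "wy": 0, "wz": 0}, {"x": 0, "y": 0, "z": 0.046, "wx": 0, "wy": 0, "wz": 0}, {"x": 0, "y": 0, "z": 0.046, "wx": 0, "wy": 0, "wz": 0}]}}

```text
time: 6.25
tool_pos: [0.4952, 0.1693, 0.2034]
orientation: [0.996, 0.094, 0.0, -0.0]
ft_force: [0.6, -1.3, 0.2]
opening: 0.0184
grip_force: 108.0
```

Emit:
{"method": "carry_out", "body": {"plan": [{"x": 0, "y": 0, "z": 0.002, "wx": 0, "wy": 0, "wz": 0}, {"x": 0, "y": 0, "z": 0.004, "wx": 0, "wy": 0, "wz": 0}, {"x": 0, "y": 0, "z": 0.004, "wx": 0, "wy": 0, "wz": 0}, {"x": 0, "y": 0, "z": 0.004, "wx": 0, "wy": 0, "wz": 0}]}}

```text
time: 6.58
tool_pos: [0.4951, 0.1693, 0.1992]
orientation: [0.996, 0.094, 0.0, -0.0]
ft_force: [0.3, -2.2, 4.2]
opening: 0.0183
grip_force: 108.4
```

Emit:
{"method": "carry_out", "body": {"plan": [{"x": 0.004, "y": 0, "z": 0, "wx": 0, "wy": 0, "wz": 0}, {"x": 0.011, "y": 0, "z": 0, "wx": 0, "wy": 0, "wz": 0}, {"x": 0.019, "y": 0, "z": 0, "wx": 0, "wy": 0, "wz": 0}, {"x": 0.027, "y": 0, "z": 0, "wx": 0, "wy": 0, "wz": 0}, {"x": 0.035, "y": 0, "z": 0, "wx": 0, "wy": 0, "wz": 0}, {"x": 0.043, "y": 0, "z": 0, "wx": 0, "wy": 0, "wz": 0}, {"x": 0.051, "y": 0, "z": 0, "wx": 0, "wy": 0, "wz": 0}, {"x": 0.059, "y": 0, "z": 0, "wx": 0, "wy": 0, "wz": 0}, {"x": 0.067, "y": 0, "z": 0, "wx": 0, "wy": 0, "wz": 0}, {"x": 0.075, "y": 0, "z": 0, "wx": 0, "wy": 0, "wz": 0}]}}

```text
time: 7.42
tool_pos: [0.5694, 0.1835, 0.1988]
orientation: [0.996, 0.094, -0.0, 0.0]
ft_force: [-4.9, 0.3, 3.8]
opening: 0.0185
grip_force: 108.5
```

Emit:
{"method": "carry_out", "body": {"plan": [{"x": 0.008, "y": 0, "z": 0, "wx": 0, "wy": 0, "wz": 0}, {"x": 0.016, "y": 0, "z": 0, "wx": 0, "wy": 0, "wz": 0}, {"x": 0.024, "y": 0, "z": 0, "wx": 0, "wy": 0, "wz": 0}, {"x": 0.032, "y": 0, "z": 0, "wx": 0, "wy": 0, "wz": 0}, {"x": 0.04, "y": 0, "z": 0, "wx": 0, "wy": 0, "wz": 0}, {"x": 0.048, "y": 0, "z": 0, "wx": 0, "wy": 0, "wz": 0}, {"x": 0.056, "y": 0, "z": 0, "wx": 0, "wy": 0, "wz": 0}, {"x": 0.064, "y": 0, "z": 0, "wx": 0, "wy": 0, "wz": 0}, {"x": 0.072, "y": 0, "z": 0, "wx": 0, "wy": 0, "wz": 0}, {"x": 0.077, "y": 0, "z": 0, "wx": 0, "wy": 0, "wz": 0}]}}

```text
time: 8.25
tool_pos: [0.6452, 0.198, 0.1988]
orientation: [0.996, 0.094, -0.0, 0.0]
ft_force: [-3.5, -0.5, 4.6]
opening: 0.0186
grip_force: 108.5
```

Emit:
{"method": "carry_out", "body": {"plan": [{"x": 0.003, "y": 0, "z": -0.008, "wx": 0, "wy": 0, "wz": 0}, {"x": 0.004, "y": 0, "z": -0.022, "wx": 0, "wy": 0, "wz": 0}, {"x": 0.004, "y": 0, "z": -0.036, "wx": 0, "wy": 0, "wz": 0}, {"x": 0.004, "y": 0, "z": -0.045, "wx": 0, "wy": 0, "wz": 0}, {"x": 0.004, "y": 0, "z": -0.048, "wx": 0, "wy": 0, "wz": 0}, {"x": 0.004, "y": 0, "z": -0.048, "wx": 0, "wy": 0, "wz": 0}]}}

```text
time: 8.75
tool_pos: [0.6484, 0.1986, 0.2487]
orientation: [0.996, 0.094, 0.001, -0.0]
ft_force: [0.5, -0.6, -1.7]
opening: 0.0189
grip_force: 107.7
```

```bash
python3 - <<'E'
from h import *
s=telemetry.read_state();print(s["tool_pos"],s["ft_force"],s["torque"])
go((.4952,.1688,.247),10.8);go((.5,-.227,.25),4)
a=grab_frame("top")["frame"][90:230,200:320];b=grab_frame("side")["frame"][150:320,190:360]
im=np.hstack([cv2.resize(a,(360,420)),cv2.resize(b,(420,420))])
cv2.imwrite("pics/after1.png",im[:,:,::-1])
E
```

```text
[0.64836665 0.19858001 0.24871537] [ 0.53471064 -0.61386172 -1.70542402] [0.03072391 0.02700209 0.00072652]
[-0.156   0.0005  0.0013] [-0.0002 -0.0025  0.0003]
[-0.2256  0.3902 -0.0019] [-0.0003 -0.0025  0.119 ]
```

View pics/after1.png

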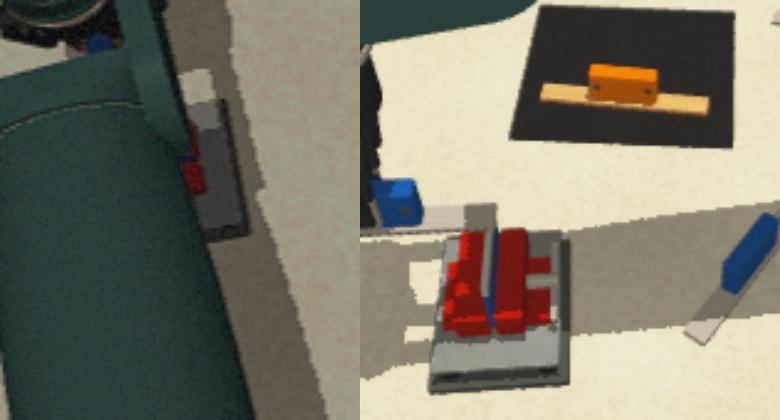

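The file is still level, lifted clear and past the edge. Its tail is at (495,215) in the side crop, and the sander is untouched. Now back for the second stroke.

Emit:
{"method": "carry_out", "body": {"plan": [{"x": -0.006, "y": 0, "z": 0, "wx": 0, "wy": 0, "wz": 0}, {"x": -0.02, "y": 0, "z": 0, "wx": 0, "wy": 0, "wz": 0}, {"x": -0.04, "y": 0, "z": 0, "wx": 0, "wy": 0, "wz": 0}, {"x": -0.065, "y": 0, "z": 0, "wx": 0, "wy": 0, "wz": 0}, {"x": -0.09, "y": 0, "z": 0, "wx": 0, "wy": 0, "wz": 0}, {"x": -0.115, "y": 0, "z": 0, "wx": 0, "wy": 0, "wz": 0}, {"x": -0.135, "y": 0, "z": 0, "wx": 0, "wy": 0, "wz": 0}, {"x": -0.15, "y": 0, "z": 0, "wx": 0, "wy": 0, "wz": 0}, {"x": -0.156, "y": 0, "z": 0, "wx": 0, "wy": 0, "wz": 0}, {"x": -0.156, "y": 0, "z": 0, "wx": 0, "wy": 0, "wz": 0}, {"x": -0.156, "y": 0, "z": 0, "wx": 0, "wy": 0, "wz": 0}]}}

```text
time: 9.77
tool_pos: [0.4951, 0.1693, 0.2469]
orientation: [0.996, 0.094, 0.0, -0.0]
ft_force: [1.0, 0.4, -2.1]
opening: 0.0187
grip_force: 107.7
```

Emit:
{"method": "carry_out", "body": {"plan": [{"x": 0, "y": 0, "z": 0.012, "wx": 0, "wy": 0, "wz": 0}, {"x": 0, "y": 0, "z": 0.026, "wx": 0, "wy": 0, "wz": 0}, {"x": 0, "y": 0, "z": 0.036, "wx": 0, "wy": 0, "wz": 0}, {"x": 0, "y": 0, "z": 0.041, "wx": 0, "wy": 0, "wz": 0}, {"x": 0, "y": 0, "z": 0.044, "wx": 0, "wy": 0, "wz": 0}, {"x": 0, "y": 0, "z": 0.046, "wx": 0, "wy": 0, "wz": 0}, {"x": 0, "y": 0, "z": 0.048, "wx": 0, "wy": 0, "wz": 0}, {"x": 0, "y": 0, "z": 0.049, "wx": 0, "wy": 0, "wz": 0}, {"x": 0, "y": 0, "z": 0.049, "wx": 0, "wy": 0, "wz": 0}, {"x": 0, "y": 0, "z": 0.049, "wx": 0, "wy": 0, "wz": 0}]}}

```text
time: 10.6
tool_pos: [0.4952, 0.1693, 0.1985]
orientation: [0.996, 0.094, 0.001, -0.0]
ft_force: [-0.8, -1.4, 4.2]
opening: 0.0181
grip_force: 108.6
```

Emit:
{"method": "carry_out", "body": {"plan": [{"x": 0.004, "y": 0, "z": 0, "wx": 0, "wy": 0, "wz": 0}, {"x": 0.011, "y": 0, "z": 0, "wx": 0, "wy": 0, "wz": 0}, {"x": 0.019, "y": 0, "z": 0, "wx": 0, "wy": 0, "wz": 0}, {"x": 0.027, "y": 0, "z": 0, "wx": 0, "wy": 0, "wz": 0}, {"x": 0.035, "y": 0, "z": 0, "wx": 0, "wy": 0, "wz": 0}, {"x": 0.043, "y": 0, "z": 0, "wx": 0, "wy": 0, "wz": 0}, {"x": 0.051, "y": 0, "z": 0, "wx": 0, "wy": 0, "wz": 0}, {"x": 0.059, "y": 0, "z": 0, "wx": 0, "wy": 0, "wz": 0}, {"x": 0.067, "y": 0, "z": 0, "wx": 0, "wy": 0, "wz": 0}, {"x": 0.075, "y": 0, "z": 0, "wx": 0, "wy": 0, "wz": 0}]}}

```text
time: 11.43
tool_pos: [0.569, 0.1835, 0.1979]
orientation: [0.996, 0.094, -0.001, -0.0]
ft_force: [-5.7, -0.7, 6.4]
opening: 0.0185
grip_force: 108.6
```

Emit:
{"method": "carry_out", "body": {"plan": [{"x": 0.008, "y": 0, "z": 0, "wx": 0, "wy": 0, "wz": 0}, {"x": 0.016, "y": 0, "z": 0, "wx": 0, "wy": 0, "wz": 0}, {"x": 0.024, "y": 0, "z": 0, "wx": 0, "wy": 0, "wz": 0}, {"x": 0.032, "y": 0, "z": 0, "wx": 0, "wy": 0, "wz": 0}, {"x": 0.04, "y": 0, "z": 0, "wx": 0, "wy": 0, "wz": 0}, {"x": 0.048, "y": 0, "z": 0, "wx": 0, "wy": 0, "wz": 0}, {"x": 0.056, "y": 0, "z": 0, "wx": 0, "wy": 0, "wz": 0}, {"x": 0.064, "y": 0, "z": 0, "wx": 0, "wy": 0, "wz": 0}, {"x": 0.072, "y": 0, "z": 0, "wx": 0, "wy": 0, "wz": 0}, {"x": 0.077, "y": 0, "z": 0, "wx": 0, "wy": 0, "wz": 0}]}}

```text
time: 12.27
tool_pos: [0.6447, 0.198, 0.1976]
orientation: [0.996, 0.094, -0.001, -0.0]
ft_force: [-4.1, -0.6, 5.4]
opening: 0.0187
grip_force: 108.7
```

Emit:
{"method": "carry_out", "body": {"plan": [{"x": 0.003, "y": 0, "z": -0.008, "wx": 0, "wy": 0, "wz": 0}, {"x": 0.004, "y": 0, "z": -0.022, "wx": 0, "wy": 0, "wz": 0}, {"x": 0.004, "y": 0, "z": -0.036, "wx": 0, "wy": 0, "wz": 0}, {"x": 0.004, "y": 0, "z": -0.045, "wx": 0, "wy": 0, "wz": 0}, {"x": 0.004, "y": 0, "z": -0.052, "wx": 0, "wy": 0, "wz": 0}, {"x": 0.004, "y": 0, "z": -0.052, "wx": 0, "wy": 0, "wz": 0}, {"x": 0.004, "y": 0, "z": -0.052, "wx": 0, "wy": 0, "wz": 0}]}}

```text
time: 12.85
tool_pos: [0.6482, 0.1985, 0.2504]
orientation: [0.996, 0.094, 0.0, -0.0]
ft_force: [-0.5, -0.5, -2.5]
opening: 0.0188
grip_force: 107.7
```

```bash
python3 -c "
from h import *
s=telemetry.read_state();print(s['tool_pos'],s['ft_force'],s['torque'])
go((.5004,-.2273,.25),4)"
```

```text
[0.64816371 0.19854324 0.2503899 ] [-0.45123325 -0.46582113 -2.50336557] [-0.02826966  0.04650056 -0.01870344]
[-2.251e-01  3.905e-01  2.000e-04] [-1.00e-04 -8.00e-04  1.19e-01]
```

Emit:
{"method": "carry_out", "body": {"plan": [{"x": -0.004, "y": 0.006, "z": 0, "wx": 0, "wy": 0, "wz": 0}, {"x": -0.012, "y": 0.022, "z": 0, "wx": 0, "wy": 0, "wz": 0.005}, {"x": -0.026, "y": 0.045, "z": 0, "wx": 0, "wy": 0, "wz": 0.012}, {"x": -0.042, "y": 0.073, "z": 0, "wx": 0, "wy": 0, "wz": 0.02}, {"x": -0.059, "y": 0.103, "z": 0, "wx": 0, "wy": 0, "wz": 0.03}, {"x": -0.077, "y": 0.133, "z": 0, "wx": 0, "wy": 0, "wz": 0.04}, {"x": -0.094, "y": 0.163, "z": 0, "wx": 0, "wy": 0, "wz": 0.05}, {"x": -0.111, "y": 0.193, "z": 0, "wx": 0, "wy": 0, "wz": 0.06}, {"x": -0.129, "y": 0.223, "z": 0, "wx": 0, "wy": 0, "wz": 0.07}, {"x": -0.146, "y": 0.253, "z": 0, "wx": 0, "wy": 0, "wz": 0.08}, {"x": -0.163, "y": 0.283, "z": 0, "wx": 0, "wy": 0, "wz": 0.09}, {"x": -0.18, "y": 0.313, "z": 0, "wx": 0, "wy": 0, "wz": 0.1}, {"x": -0.197, "y": 0.342, "z": 0, "wx": 0, "wy": 0, "wz": 0.11}, {"x": -0.211, "y": 0.366, "z": 0, "wx": 0, "wy": 0, "wz": 0.116}, {"x": -0.22, "y": 0.382, "z": 0, "wx": 0, "wy": 0, "wz": 0.119}, {"x": -0.224, "y": 0.389, "z": 0, "wx": 0, "wy": 0, "wz": 0.119}, {"x": -0.225, "y": 0.3905, "z": 0, "wx": 0, "wy": 0, "wz": 0.119}, {"x": -0.225, "y": 0.3905, "z": 0, "wx": 0, "wy": 0, "wz": 0.119}, {"x": -0.225, "y": 0.3905, "z": 0, "wx": 0, "wy": 0, "wz": 0.119}]}}

```text
time: 14.43
tool_pos: [0.5005, -0.2266, 0.2497]
orientation: [0.999, 0.035, -0.0, -0.0]
ft_force: [0.2, 0.8, -2.9]
opening: 0.0187
grip_force: 107.7
```

```bash
python3 - <<'E'
from h import *
s=telemetry.read_state();print(s["tool_pos"],s["ft_force"],s["torque"])
go((.5004,-.2273,.093),4)
b=grab_frame("side")["frame"][60:220,220:400]
cv2.imwrite("pics/back.png",cv2.resize(b,(675,600))[:,:,::-1])
E
```

```text
[ 0.50049635 -0.22664622  0.24969198] [ 0.22625118  0.78098935 -2.94480373] [ 0.03862316 -0.03890722 -0.01234337]
[-1.000e-04  7.000e-04  1.567e-01] [-0.0004  0.0001  0.0004]
```

View pics/back.png

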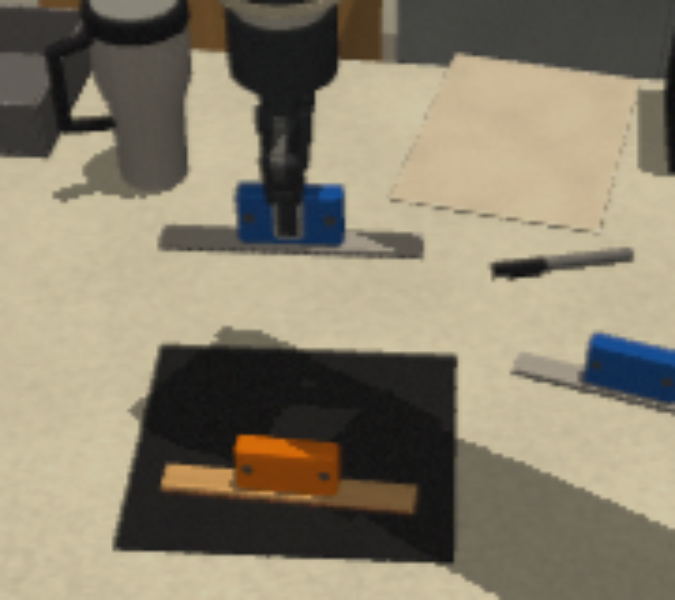

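The file hangs level over its old place, with the blade from (160,238) to (423,245), and the sander is unmoved. Lowering it slowly.

Emit:
{"method": "carry_out", "body": {"plan": [{"x": 0, "y": 0.001, "z": 0.015, "wx": 0, "wy": 0, "wz": 0}, {"x": 0, "y": 0.001, "z": 0.04, "wx": 0, "wy": 0, "wz": 0}, {"x": 0, "y": 0.001, "z": 0.07, "wx": 0, "wy": 0, "wz": 0}, {"x": 0, "y": 0.001, "z": 0.1, "wx": 0, "wy": 0, "wz": 0}, {"x": 0, "y": 0.001, "z": 0.125, "wx": 0, "wy": 0, "wz": 0}, {"x": 0, "y": 0.001, "z": 0.14, "wx": 0, "wy": 0, "wz": 0}, {"x": 0, "y": 0.001, "z": 0.148, "wx": 0, "wy": 0, "wz": 0}, {"x": 0, "y": 0.001, "z": 0.152, "wx": 0, "wy": 0, "wz": 0}, {"x": 0, "y": 0.001, "z": 0.155, "wx": 0, "wy": 0, "wz": 0}, {"x": 0, "y": 0.001, "z": 0.157, "wx": 0, "wy": 0, "wz": 0}, {"x": 0, "y": 0.001, "z": 0.157, "wx": 0, "wy": 0, "wz": 0}, {"x": 0, "y": 0.001, "z": 0.157, "wx": 0, "wy": 0, "wz": 0}]}}

```text
time: 15.48
tool_pos: [0.5009, -0.2283, 0.0937]
orientation: [0.999, 0.035, 0.001, 0.0]
ft_force: [-0.1, 0.2, -1.2]
opening: 0.0185
grip_force: 107.7
```

Emit:
{"method": "carry_out", "body": {"plan": [{"x": 0, "y": 0, "z": 0.001, "wx": 0, "wy": 0, "wz": 0}, {"x": 0, "y": 0, "z": 0.001, "wx": 0, "wy": 0, "wz": 0}, {"x": 0, "y": 0, "z": 0.001, "wx": 0, "wy": 0, "wz": 0}]}}

```text
time: 15.73
tool_pos: [0.5008, -0.2284, 0.0924]
orientation: [0.999, 0.035, 0.0, 0.0]
ft_force: [0.6, -0.4, 1.3]
opening: 0.0189
grip_force: 108.1
```

Seated on the mat: the force has reversed and the height matches the grasp. I open and retreat.

Emit:
{"method": "carry_out", "body": {"plan": [{"x": 0, "y": 0, "z": 0, "wx": 0, "wy": 0, "wz": 0}, {"x": 0, "y": 0, "z": 0, "wx": 0, "wy": 0, "wz": 0}, {"x": 0, "y": 0, "z": 0, "wx": 0, "wy": 0, "wz": 0}, {"x": 0, "y": 0, "z": 0, "wx": 0, "wy": 0, "wz": 0}, {"x": 0, "y": 0, "z": 0, "wx": 0, "wy": 0, "wz": 0}, {"x": 0, "y": 0, "z": 0, "wx": 0, "wy": 0, "wz": 0}, {"x": 0, "y": 0, "z": 0, "wx": 0, "wy": 0, "wz": 0}, {"x": 0, "y": 0, "z": 0, "wx": 0, "wy": 0, "wz": 0}, {"x": 0, "y": 0, "z": 0, "wx": 0, "wy": 0, "wz": 0}, {"x": 0, "y": 0, "z": 0, "wx": 0, "wy": 0, "wz": 0}], "claw": 0}}

```text
time: 16.57
tool_pos: [0.5006, -0.2282, 0.0919]
orientation: [0.999, 0.035, 0.0, 0.0]
ft_force: [-0.5, 0.5, 0.5]
opening: 0.0855
grip_force: 0.0
```

Emit:
{"method": "carry_out", "body": {"plan": [{"x": 0, "y": 0, "z": -0.01, "wx": 0, "wy": 0, "wz": 0}, {"x": 0, "y": 0, "z": -0.03, "wx": 0, "wy": 0, "wz": 0}, {"x": 0, "y": 0, "z": -0.06, "wx": 0, "wy": 0, "wz": 0}, {"x": 0, "y": 0, "z": -0.09, "wx": 0, "wy": 0, "wz": 0}, {"x": 0, "y": 0, "z": -0.115, "wx": 0, "wy": 0, "wz": 0}, {"x": 0, "y": 0, "z": -0.13, "wx": 0, "wy": 0, "wz": 0}, {"x": 0, "y": 0, "z": -0.13, "wx": 0, "wy": 0, "wz": 0}, {"x": 0, "y": 0, "z": -0.13, "wx": 0, "wy": 0, "wz": 0}]}}

```text
time: 17.23
tool_pos: [0.5007, -0.2283, 0.223]
orientation: [0.999, 0.035, 0.001, 0.0]
ft_force: [-0.1, -0.1, -0.9]
opening: 0.0856
grip_force: 0.0
```

```bash
python3 - <<'E'
from h import *
b=grab_frame("side")["frame"][60:220,220:400]
cv2.imwrite("pics/end.png",cv2.resize(b,(675,600))[:,:,::-1])
E
```

```text
(no output)
```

View pics/end.png

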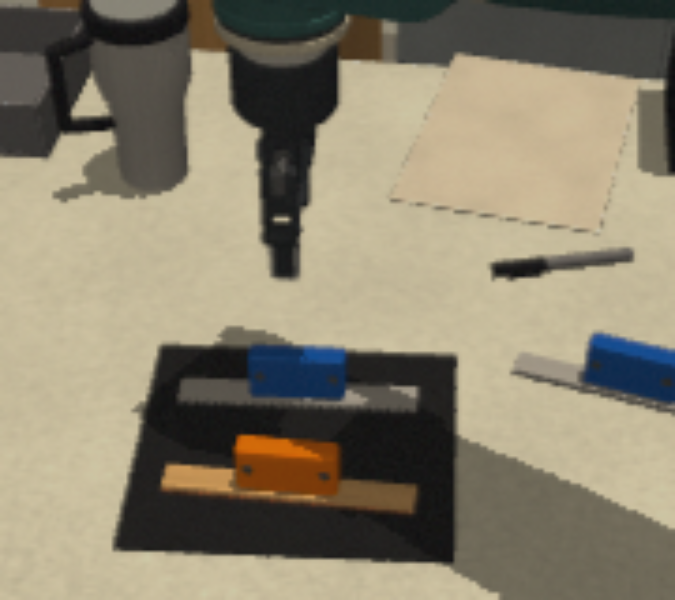

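The file lies flat on the mat at its old place, with its fin at (297,372). The sander is unmoved at (287,465) and the gripper is clear.

```bash
python3 -c "
from rig import job;print(job.job_done())"
```

```text
the job is handed in; nothing more can be done
None
```

The job is handed in, with no verdict returned: I gave the bracket edge two firm forward strokes with the blue-grip file (about 6–9 N), lifted it clear each time and laid it flat back in its place; the sanding block was not touched.

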